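# Find a coffee grinder's zero on its worm drive and clamp it

### The arm

A 7-joint arm with a two-finger parallel gripper is mounted at the origin on the work surface. World frame = base frame: x ahead of the robot, y to its left, z up, the work surface at z = 0. Lengths are in m, angles in rad, forces in N, time in s.
With the tool pointing down it reaches from about 0.4 to 0.85 m from the base axis. Payload 10.4 kg.
Tool frame: the origin (TCP) lies on the centre line of the jaws, within the pads' length; the fingertips stand 11 mm ahead of it and the grasp point (between the pads) lies 8 mm behind it; z points along the fingers, y is the line along which they close (so a half turn about z gives the same grasp; the last joint's range is limited). The gripper opens to 87 mm and grips with 3 to 60 N. Pads are 19 mm wide; open, the fingers measure 117 mm over their backs; the gripper's body (75 mm by 190 mm) begins 51 mm behind the grasp point.
Start: joints at [1.212, 0.332, -0.065, 1.46, 0.022, 1.35, -0.088], TCP at [0.206, -0.59, 0.195] pointing down, gripper open.
Joint ranges: [-2.6, 2.6], [-0.5, 2.12], [-1.47, 1.34], [0.16, 2.42], [-1.27, 4.41], [0.06, 2.06], [-2.6, 2.6]. Speed limits (rad/s): [2.22, 2.22, 2.79, 2.79, 3.14, 3.14, 3.14].

### API

Orientations are given as a unit quaternion [x, y, z, w].
In Python, from bench import r gives the robot as it stands.
- The arm moves only by the shell command python3 -m pendant 'ROWS' [OPENING] [FORCE]. ROWS is JSON, a list of rows, each a list of 4 numbers: the shift along the tool's x, y, z in m, then the turn about the tool's z in rad. A call has 1 to 8 rows; each row shifts and turns the commanded pose from where the row before left it, along the tool's axes as they then stand; what a row does not reach is not made up. A row lasts 1/12 s, in which the tool goes at most 41.7 mm and 7.16 degrees, less where a joint would pass 70% of its speed; a pose out of reach is approached as far as the arm can. A call with a gripper value outside its range is refused whole. OPENING is the opening, from 0 (shut) to 1 (fully open), set as the call begins (- or left out, the last holds). The fingers move at their own pace and stop on an object; FORCE is the grip in N (left out, the last holds). Time passes only in rows, so rows that do not move let the fingers close. It gives the time, the measured TCP pose, the force, the opening and the grip force at its end, in the units of the state.
- r.read_state(): the state, without advancing time (a new reading comes with each control period).
- r.camera(name): name is "scene" or "top"; returns a dict with "img" (400x640x3 uint8, red, green, blue), "camera_matrix" (3x3 intrinsics, pixels), "xyz" and "attitude" of the camera in the world. Camera axes: x right, y down, z forward; pixel columns grow to the right and rows downward; lengths in m; the calibration is good to about 2 mm. A picture is of the moment at which its call begins. There is no depth.
- r.close_job(): hands the job in; it is judged then, once.
Trained networks look in the newest picture that a camera, given by its name, has taken for a name from the list of things; names that differ only in an ending like _2 or _b are one class to them, and where a whole thing is asked for, a point or a joint stands for the part that bears it (a point fixed in the world has none). Each returns a list of dicts, best first, with "score" (0 to 1); they miss things now and then, are a little off and sometimes report something else, mostly with a low value. They report only what shows in the picture. A call takes as long as a camera call.
- r.outline_of(thing, camera): "mask" (400x640 bool, what is visible of it) and "bbox" ([centre column, centre row, width, height] in pixels, round what is visible of it).
The state is a dict: "time": time; "joint_positions": joint angles; "joint_vel": joint speeds; "joint_torque": joint torques, N m; "ee_pos": TCP position; "eef_rot": TCP orientation; "ft_force": force on the tool from outside, world axes, zero at the start; "torque": the same for the moment, N m; "width": finger opening in m; "grip_force": force on a finger pad.
Only numpy, scipy, OpenCV 4.12 (cv2) and the standard library are available. Lean on these libraries where they do the work, as an engineer would, in place of code of your own. Each camera call takes 0.05 s, during which the arm holds its last target. There are 200 camera calls.

### The job

The grinder has new burrs and its zero must be found by feel: swing the clamp lever on its worm drive fully open, then wind the little handwheel by its handle (several turns, clockwise as you face the wheel) until you feel the burrs just touch, and no further: the wheel goes noticeably stiffer, but must not be forced. Leave it there and swing the clamp lever shut again, right home. Hold the parts lightly, and leave the other things on the counter where they are.

Things in the scene. Friction and masses are not known exactly. Their poses are not given: they have to be found in the camera images.
- grinder: Coffee grinder, fixed, 240 x 150 mm, 260 mm tall, hopper off: grey case, aluminium collar on top. Origin: centre of its underside. x points from its front (spout) to its back, y to its left, z up. The worm shaft lies parallel to y, 70 mm in front of the collar's axis and 219 mm up; the handwheel is at its -y end. Pinch its parts with 20 to 35 N: over 100 N in all from the fingers damages them.
- crank_centre (a point): Point on the axis of the worm shaft and handwheel, level with the middle of the handle's length: x -70, y -138, z 219 mm from the grinder's origin. Axes as the grinder's; the shaft lies along y. The black wheel (72 mm diameter, 14 mm thick) has its outer face 22 mm from here towards +y. Nothing within 60 mm rises more than 30 mm above the axis.
- handle_mid (a point): Middle of the handwheel's handle: a black cylinder 16 mm in diameter and 38 mm long (gap to the wheel 2 mm), parallel to the shaft, sticking out of the wheel's outer face 27 mm off the axis, spinning freely on its pin. Turning for a finer grind takes it from the top (+z) to the back (+x), down, to the front, up. Unclamped, 3 to 5 N at the handle turns it; once the burrs touch, this climbs by about 9 N per turn, springily: stop a quarter to half a turn on.
- clamp_pivot (a point): On the upright axis of the clamp lever, on top of the bearing block, level with the grip point of its knob: x -70, y -64, z 271 mm from the grinder's origin.
- clamp_grip (a point): Grip point of the clamp lever's knob, z 271 mm: an upright black cylinder 17 mm in diameter (z 238 to 283 mm), 48 mm from the pivot, at the end of a level 9 mm rod (z 238 to 248; keep the fingertips above it). Shut, it lies 115 degrees anticlockwise from the grinder's +x, as seen from above; open, about 195 degrees. Moving it takes 4 to 8 N there, most over the last of closing; it stays where it is left.
- clamp (a joint): Clamp lever: 0 is shut, at its stop (worm shaft locked by a sprung plunger); grows as the knob swings anticlockwise seen from above, to 1.4 rad fully open, at the other stop. The shaft is free above about 1.0 rad. Starts shut (0 to 0.08).
- scale_ring: Aluminium scale ring on the collar on top of the grinder, 112 mm in diameter, upper face at z 241 mm (neck up to 261), 30 lines, one division = 0.209 rad. It turns clockwise seen from above for finer, only through the worm: 100 handwheel turns to one of its own. The burrs first touch about one division after the start (0.12 to 0.24 rad, 2 to 4 handwheel turns); the ring sits anyhow on the collar, so its lines do not tell where. Origin: on its axis, z 209 mm.
- pointer_nose (a point): Tip of the fixed dark steel pointer, whose nose lies over the rim of the collar's upper face, 45 mm from the collar's axis, at 75 degrees anticlockwise from the grinder's +x seen from above.
- lower_burr: The fixed lower burr, inside the grinder's housing and out of sight: a disc 60 mm in diameter. Origin on the collar's axis, 186 mm above the grinder's origin. Its pose says nothing of where the burrs meet: that is found by feel.
- decanter: Bystander: glass coffee decanter with black collar and handle, 152 mm diameter, 160 mm tall. Origin: centre of its underside.
- hopper: Bystander: the grinder's clear bean hopper, standing on its lid, 134 mm diameter, 160 mm tall. Origin: centre of its underside.
- brew_funnel: Bystander: steel brew funnel, 176 mm across the rim, 85 mm tall, black handle reaching 165 mm towards its -x. Origin: centre of its underside.
- tumbler: Bystander: red plastic tumbler, 80 mm across the rim, 130 mm tall. Origin: centre of its underside.

How it is judged:
On the way, in this order (a step that is already met when the one before it is completed fails the run):
1. the clamp lever is swung open (more than 1.1 rad) (value of joint clamp above 1.1 rad), for 0.2 s.
2. with the clamp still open, the burrs are brought to touch (over 2 N between them) (contact force between lower_burr and anything else above 2 N and value of joint clamp above 1 rad), for 0.2 s.
At the end, for the whole second after the job is handed in: The burrs are touching (over 2 N between them) and the collar is at rest, and the clamp lever is shut to within 0.1 rad of its stop (contact force between lower_burr and anything else above 2 N and value of joint clamp below 0.1 rad and angular speed of scale_ring below 0.01 rad/s).
It fails at once if the burrs are jammed together (over 30 N between them: about one handwheel turn past the first touch) (contact force between lower_burr and anything else above 30 N).
It fails at once if the grinder or any part of it (handwheel, handle, lever) is strained or squeezed: over 100 N from the robot, the squeeze of both fingers added up (contact force between any of the fingers, the arm and grinder above 100 N).
It fails at once if another thing on the counter is pushed more than 15 mm (distance of any of decanter, hopper, brew_funnel, tumbler from where it was at the start of the episode above 0.015 m).
It also fails if it takes over 72 s, if anything falls off the work surface, if the arm or the gripper's body presses on something with over 40 N, if the wrist force passes 120 N, or if a joint passes its speed limit or range.

## Working session

There is one attempt and no reset: what is moved stays moved. The work goes in short steps, Python scripts to look and compute and a shell command to move; the robot and the scene stay as the last step left them, time stands still between calls to the robot, and variables do not carry over. Pictures are saved under pics/ and viewed, at most 10 in all, crops included, and the job is handed in when it is done.

```bash
ls; mkdir -p pics; python3 - <<'E'
from bench import r
import cv2,numpy as np
for n in ("scene","top"):
    c=r.camera(n); cv2.imwrite(f"pics/{n}0.png",c["img"][:,:,::-1]); print(n,c["camera_matrix"],c["xyz"],c["attitude"])
    for t in ("grinder","scale_ring","clamp_grip","handle_mid","pointer_nose","decanter","hopper","brew_funnel","tumbler"):
        o=r.outline_of(t,n); print(t,[(round(float(d["score"]),2),np.round(d["bbox"],1).tolist()) for d in o[:2]])
s=r.read_state(); print(s)
E
```

```text
pics
scene [[516.94496008   0.         312.71033713]
 [  0.         516.94496008 202.93460337]
 [  0.           0.           1.        ]] [ 1.62058381 -0.01030652  1.1582115 ] [ 0.67390435  0.61873661 -0.27494676 -0.29567248]
grinder [(0.9, [339.9, 224.6, 73.6, 129.6])]
scale_ring [(0.86, [349.1, 200.7, 44.1, 28.6]), (0.27, [339.8, 225.6, 75.2, 123.8])]
clamp_grip [(0.59, [339.4, 169.4, 21.7, 15.1])]
handle_mid [(0.45, [311.7, 178.4, 16.2, 26.1])]
pointer_nose [(0.74, [341.6, 224.6, 78.8, 125.1])]
decanter [(0.9, [270.9, 253.9, 55.1, 76.7])]
hopper [(0.78, [419.6, 239.1, 42.9, 59.5])]
brew_funnel []
tumbler [(0.73, [398.2, 270.4, 29.1, 53.1]), (0.45, [341.1, 168.6, 21.4, 17.4])]
top [[446.81427716   0.         319.7772515 ]
 [  0.         446.81427716 201.2093511 ]
 [  0.           0.           1.        ]] [0.5051135  0.07193325 1.40908928] [ 0.7097381  -0.70344984  0.02893584 -0.0243488 ]
grinder [(0.84, [286.4, 209.6, 71.9, 92.2]), (0.3, [359.0, 191.0, 49.3, 63.0])]
scale_ring [(0.69, [280.8, 199.0, 39.1, 42.6])]
clamp_grip [(0.6, [285.0, 233.6, 29.0, 10.8])]
handle_mid [(0.77, [3
[... 328 characters left out ...]
: array([ 1.21237616,  0.33218408, -0.0646931 ,  1.46012613,  0.02160524,
        1.34987334, -0.08847508]), 'joint_vel': array([ 0.00124098, -0.0012224 , -0.00221673,  0.00157743,  0.00109957,
       -0.00076989,  0.00038569]), 'joint_torque': array([ 2.02353658e-04, -6.23045683e+01,  2.42903450e-02, -3.90122259e+01,
       -6.12507924e-02,  3.14433058e-02,  6.46408239e-05]), 'ee_pos': array([ 0.20598441, -0.59010495,  0.19507297]), 'eef_rot': array([9.85934239e-01, 1.67133700e-01, 1.47735010e-05, 4.99006277e-05]), 'ft_force': array([-0.84497548, -0.07191907, -0.18175988]), 'torque': array([-4.43290261e-02,  4.27261974e-02, -9.40862017e-06]), 'grip_force': 0.0, 'width': 0.08678248211971043}
```

```bash
python3 - <<'E'
import cv2,numpy as np
a=cv2.imread("pics/top0.png")[130:350,190:410]; b=cv2.imread("pics/scene0.png")[140:300,240:450]
cv2.imwrite("pics/c0.png",cv2.resize(a,(600,600),interpolation=cv2.INTER_CUBIC))
cv2.imwrite("pics/c1.png",cv2.resize(b,(788,600),interpolation=cv2.INTER_CUBIC))
E
```

```text
(no output)
```

View pics/c0.png

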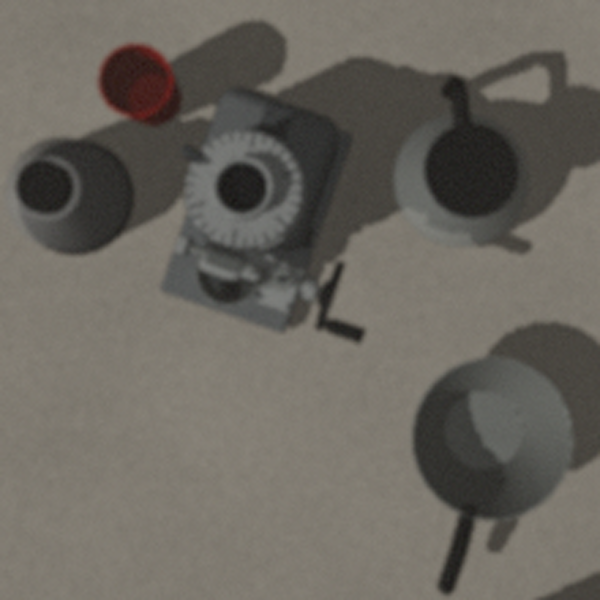

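View pics/c1.png

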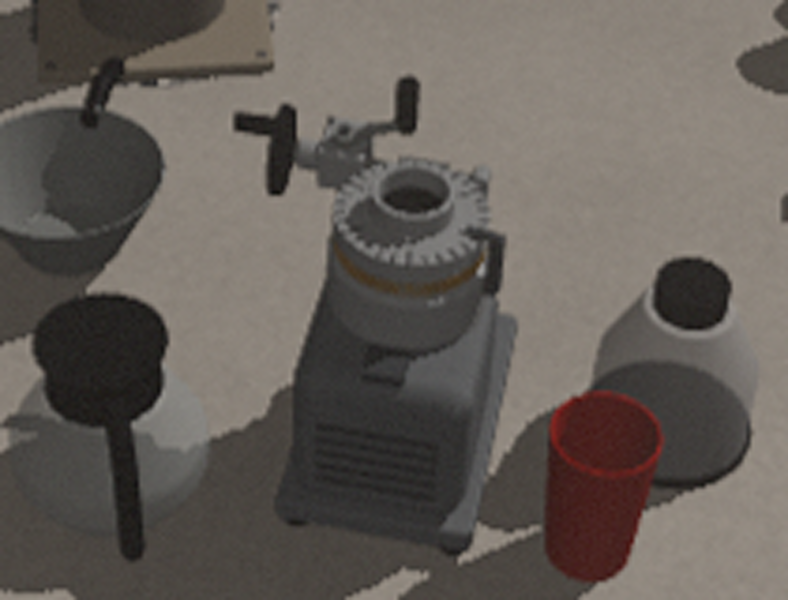

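```bash
cat > h.py <<'E'
import numpy as np
from scipy.spatial.transform import Rotation as R
from scipy.optimize import least_squares
CAM={"scene":(516.945,312.71,202.935,[1.62058381,-0.01030652,1.1582115],[0.67390435,0.61873661,-0.27494676,-0.29567248]),
"top":(446.814,319.777,201.209,[0.5051135,0.07193325,1.40908928],[0.7097381,-0.70344984,0.02893584,-0.0243488])}
def proj(n,P):
    f,cx,cy,t,q=CAM[n]; p=R.from_quat(q).inv().apply(np.array(P)-t); return np.array([cx+f*p[0]/p[2],cy+f*p[1]/p[2]])
def W(g,p): # g=x,y,yaw ; p grinder frame mm
    c,s=np.cos(g[2]),np.sin(g[2]); p=np.array(p)/1000; return np.array([g[0]+c*p[0]-s*p[1],g[1]+s*p[0]+c*p[1],p[2]])
def han(a,y=-138): return [-70+27*np.sin(a),y,219+27*np.cos(a)]  # a=0 top, grows to back
def knob(q,z=271): t=np.radians(115)+q; return [-70+48*np.cos(t),-64+48*np.sin(t),z]
E
cat > fit.py <<'E'
from h import *
T=lambda u,v:np.array([190+u*220/600,130+v*220/600]); S=lambda u,v:np.array([240+u*210/788,140+v*160/600])
obs=lambda g:[("top",W(g,[0,0,261]),T(241,187)),("scene",W(g,[0,0,261]),S(415,190)),("scene",W(g,knob(.04,283)),S(407,80)),
("scene",W(g,[-70,-109,219]),S(282,148)),("top",W(g,[-70,-109,219]),T(331,295)),("top",W(g,han(g[3])),T(345,332)),("scene",W(g,han(g[3])),S(258,122)),
("top",W(g,knob(.04,283)),T(225,288))]
f=lambda g:np.concatenate([proj(n,p)-o for n,p,o in obs(g)])
s=least_squares(f,[.55,.15,-.3,-1],loss="soft_l1"); g=s.x; print(g.round(4)); print(f(g).reshape(-1,2).round(1))
for nm,p in (("knob0",knob(.04)),("knobopen",knob(1.4)),("pivot",[-70,-64,271]),("crank",[-70,-138,219]),("handle",han(g[3]))): print(nm,W(g,p).round(4))
E
python3 fit.py
```

```text
[ 0.5972  0.1708 -0.3201 -1.6221]
[[ 0.3  0.2]
 [-0.3 -0.9]
 [ 0.7 -0.1]
 [ 1.2 -0.1]
 [-1.2 -0. ]
 [ 0.7 -0.4]
 [-0.1 -0.1]
 [ 1.4 -0.3]]
knob0 [0.5032 0.1795 0.271 ]
knobopen [0.4627 0.1347 0.271 ]
pivot [0.5106 0.1321 0.271 ]
crank [0.4874 0.0618 0.219 ]
handle [0.4618 0.0703 0.2176]
```

```bash
cat > d.py <<'E'
# usage: d.py x y z psi_deg : shift in current tool axes, and turn, to reach world target
import sys; from h import *; from bench import r
def go(x,y,z,psi=None):
    s=r.read_state(); M=R.from_quat(s["eef_rot"]); d=M.inv().apply(np.array([x,y,z])-s["ee_pos"]); a=M.as_matrix()[:,0]; p=np.degrees(np.arctan2(a[1],a[0]))
    print("t",round(s["time"],2),"psi",round(p,1),"shift",d.round(4),"turn",None if psi is None else round(-np.radians((psi-p+180)%360-180),3),"j",s["joint_positions"].round(2),"F",s["ft_force"].round(1))
if __name__=="__main__": go(*map(float,sys.argv[1:]))
E
python3 -m pendant '[[0,0,-0.04,0],[0,0,-0.04,0],[0,0,-0.04,0],[0,0,-0.04,0],[0.031,-0.019,0,0],[0.031,-0.019,0,0],[0.031,-0.019,0,0],[0.031,-0.019,0,0]]' 1 25
python3 -m pendant '[[0.031,-0.019,0,0],[0.031,-0.019,0,0],[0.031,-0.019,0,0],[0.031,-0.019,0,0],[0.031,-0.019,0,0],[0.031,-0.019,0,0],[0.031,-0.019,0,0],[0.031,-0.019,0,0]]'
python3 d.py 0.503 0.18 0.36 97.5
```

```text
time: 1.67
ee_pos: [0.2988, -0.4762, 0.3553]
eef_rot: [0.986, 0.167, 0.0, 0.0]
ft_force: [0.3, -0.6, 0.7]
width: 0.0871
grip_force: 0.0
time: 2.33
ee_pos: [0.4829, -0.2507, 0.3554]
eef_rot: [0.986, 0.167, 0.0, 0.0]
ft_force: [1.2, 0.0, 0.0]
width: 0.0874
grip_force: 0.0
t 2.33 psi 19.2 shift [ 0.1609 -0.4    -0.0048] turn -1.366 j [ 0.72  0.14 -0.37  1.37  0.05  1.64 -0.88] F [1.2 0.  0. ]
```

```bash

python3 -m pendant '[[0.0134,-0.033,0,0],[0.0134,-0.033,0,0],[0.0134,-0.033,0,0],[0.0134,-0.033,0,0],[0.0134,-0.033,0,0],[0.0134,-0.033,0,0],[0.0134,-0.033,0,0],[0.0134,-0.033,0,0]]' | head -2
python3 -m pendant '[[0.0134,-0.033,0,0],[0.0134,-0.033,0,0],[0.0134,-0.033,0,0],[0.0134,-0.033,0,0],[0,0,0,-0.12],[0,0,0,-0.12],[0,0,0,-0.12],[0,0,0,-0.12]]' | head -2
python3 -m pendant '[[0,0,0,-0.12],[0,0,0,-0.12],[0,0,0,-0.12],[0,0,0,-0.12],[0,0,0,-0.12],[0,0,0,-0.12],[0,0,0,-0.12],[0,0,0,-0.04]]' | head -2
python3 d.py 0.503 0.1795 0.265 97.5
```

```text
time: 3.0
ee_pos: [0.496, 0.034, 0.3553]
time: 3.67
ee_pos: [0.5033, 0.1749, 0.355]
time: 4.33
ee_pos: [0.5034, 0.1746, 0.3551]
t 4.33 psi 97.6 shift [0.005  0.0003 0.0901] turn 0.001 j [ 0.34  0.18 -0.88  1.38  0.14  1.65 -0.39] F [-0.  -0.8  0.3]
```

```bash

python3 -m pendant '[[0.005,0,0.01,0],[0,0,0.01,0],[0,0,0.01,0],[0,0,0.01,0]]' 0.55
python3 - <<'E'
from bench import r
import cv2,numpy as np
a=r.camera("top")["img"][150:270,230:350,::-1]; b=r.camera("scene")["img"][110:230,270:390,::-1]
cv2.imwrite("pics/c2.png",cv2.resize(np.hstack([a,b]),(800,400),interpolation=cv2.INTER_CUBIC))
E
```

```text
time: 4.67
ee_pos: [0.5024, 0.1795, 0.3135]
eef_rot: [0.662, 0.75, -0.0, -0.0]
ft_force: [0.6, -0.0, -0.5]
width: 0.0681
grip_force: 0.0
```

View pics/c2.png

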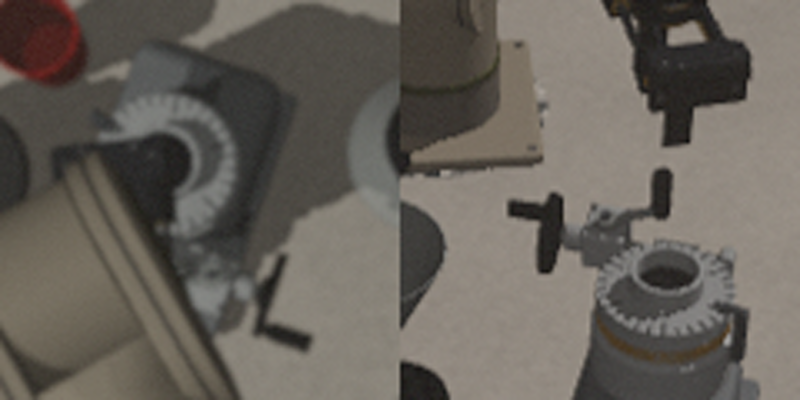

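```bash
python3 - <<'E'
from h import *
g=[.5972,.1708,-.3201]
print("knob top/mid",proj("scene",W(g,knob(.04,283))),proj("scene",W(g,knob(.04,250))))
p=np.array([.5024,.1795,.3025]); a=np.radians(97.6); y=np.array([np.sin(a),-np.cos(a),0])
for s in(-.049,-.034,0,.034,.049): print(s,proj("scene",p+s*y))
E
```

```text
knob top/mid [349.13971383 161.21299508] [348.63474663 170.56939572]
-0.049 [344.7626382  145.02930165]
-0.034 [346.16130186 148.14362775]
0 [349.41111098 155.37979582]
0.034 [352.77602315 162.87225742]
0.049 [354.29872962 166.2627827 ]
```

```bash

python3 -m pendant '[[0,0,0.01,0],[0,0,0.01,0],[0,0,0.01,0],[0,0,0.01,0],[0,0,0.008,0],[0,0,0,0]]'
python3 -m pendant '[[0,0,0,0],[0,0,0,0],[0,0,0,0],[0,0,0,0],[0,0,0,0]]' 0.1 25
```

```text
time: 5.27
ee_pos: [0.5021, 0.1791, 0.265]
eef_rot: [0.662, 0.75, -0.001, -0.001]
ft_force: [-0.9, -0.1, -0.1]
width: 0.048
grip_force: 0.0
time: 5.68
ee_pos: [0.5029, 0.1797, 0.2674]
eef_rot: [0.662, 0.75, 0.0, 0.0]
ft_force: [0.9, -0.1, -0.3]
width: 0.0221
grip_force: 0.0
```

```bash

python3 -m pendant '[[0,0,0,0],[0,0,0,0],[0,0,0,0],[0,0,0,0]]'
```

```text
time: 6.02
ee_pos: [0.5028, 0.1796, 0.2671]
eef_rot: [0.662, 0.75, -0.0, 0.0]
ft_force: [0.4, -0.0, 0.2]
width: 0.0091
grip_force: 0.0
```

```bash
python3 - <<'E'
from bench import r
import cv2,numpy as np
b=r.camera("scene")["img"][110:230,270:430,::-1]
cv2.imwrite("pics/c3.png",cv2.resize(b,(800,600),interpolation=cv2.INTER_CUBIC))
E
```

```text
(no output)
```

View pics/c3.png

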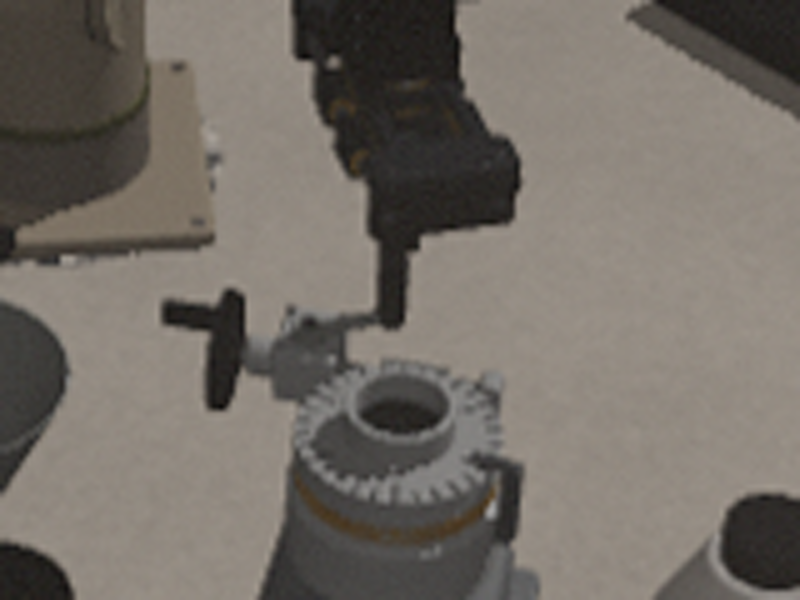

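```bash
python3 - <<'E'
from h import *
from bench import r
s=r.read_state(); p=s["ee_pos"]; M=R.from_quat(s["eef_rot"]).as_matrix(); print(p,s["width"],s["grip_force"])
for nm,l in (("tip",[0,.01,.011]),("tcp",[0,0,0]),("bodyfrontcorners",[-.0375,.095,-.059]),("",[.0375,.095,-.059]),("back",[.0375,-.095,-.059]),("rotated body",[-.095,.0375,-.059]),("",[.095,.0375,-.059])): print(nm,proj("scene",p+M@np.array(l)), proj("top",p+M@np.array(l)))
g=[.5972,.1708,-.3201]
for q in (0,.3,1.4): print(q,[proj("scene",W(g,knob(q,z))).round(1).tolist() for z in (238,283)])
E
```

```text
[0.50277839 0.17955401 0.2670408 ] 0.009121452841510806 0.0
tip [349.65596437 170.99502802] [274.4388119  231.61426713]
tcp [348.89752479 165.69036154] [274.45723003 235.49143914]
bodyfrontcorners [345.24522324 171.99563296] [283.2621971  194.81748414]
 [373.44849902 168.10446762] [252.56299072 198.36934763]
back [353.94798137 127.33921034] [260.88104461 276.80676579]
rotated body [318.43112672 161.42011298] [309.45656695 215.55329944]
 [387.8359082  152.13822297] [231.38651139 224.65019   ]
0 [[348.6, 174.3], [349.3, 161.6]]
0.3 [[346.7, 171.3], [347.3, 158.6]]
1.4 [[331.0, 165.9], [331.4, 153.3]]
```

```bash
python3 - <<'E'
from bench import r
import cv2,numpy as np
a=cv2.imread("pics/scene0.png",0); b=cv2.cvtColor(r.camera("scene")["img"],cv2.COLOR_RGB2GRAY)
for v in range(152,180): print(v,a[v,340:358],b[v,340:358])
E
```

```text
152 [131 133 131 130 131 131 130 130 131 132 135 133 132 133 129 128 133 133] [139 142 145  90  37  34  37  42  41  40  39  39  37  37  37  37  34  38]
153 [133 134 130 131 133 133 132 130 130 131 135 134 133 133 129 131 134 134] [141 144 146  80  34  37  45  46  43  39  30  34  35  35  39  32  41  36]
154 [134 133 131 131 132 135 134 132 132 130 133 133 133 134 136 133 133 132] [140 144 146  82  38  35  43  43  41  39  39  38  40  34  37  38  36  38]
155 [134 132 134 133 133 131 131 129 133 131 133 132 133 134 133 134 134 132] [140 144 146  86  32  32  35  37  40  37  39  36  36  36  36  38  33  31]
156 [134 135 134 132 131 131 131 132 130 130 133 133 134 135 136 134 132 136] [142 143 147  93  43  35  35  37  38  37  36  37  36  36  46  62  64  66]
157 [132 135 133 134 132 130 132 131 132 131 133 134 134 135 136 133 134 132] [142 141 141 127  82  42  33  35  35  39  36  37  37  41 114 127 126 123]
158 [136 136 135 134 132 134 133 135 135 134 133 136 134 133 134 131 132 131] [143 143 143 145 131  85  42  37  40  39  37  38  35  46 138 144 142 140]
159 [136 137 135 136 132 133 135 139
[... 2455 characters left out ...]
2 129 130 131 131] [ 82  86  77 113 116 124 101  54  60  60 113 139 141 139 139 139 139 138]
176 [117 120 119 133 135 138 129 114 117 115 129 133 133 132 133 130 131 130] [124 127 126 140 143 144 135 121 121 123 139 142 141 139 140 137 138 139]
177 [132 134 135 134 131 134 136 134 135 135 133 131 131 130 132 131 131 130] [140 141 143 142 139 143 143 144 144 141 140 139 137 140 137 139 137 137]
178 [129 134 136 133 132 131 132 134 133 135 133 133 131 131 131 134 133 132] [139 141 141 142 138 139 141 141 142 142 141 141 138 139 140 141 143 140]
179 [133 134 133 135 130 132 131 130 135 135 135 132 133 132 133 132 133 133] [138 142 141 141 140 140 138 139 142 143 143 139 139 141 140 140 140 140]
```

```bash
python3 - <<'E'
from h import *
from bench import r
import cv2
for n in CAM:
    c=r.camera(n); print(n,c["xyz"],c["attitude"])
def back(n,u,v,z):
    f,cx,cy,t,q=CAM[n]; d=R.from_quat(q).apply([(u-cx)/f,(v-cy)/f,1]); t=np.array(t); return t+d*(z-t[2])/d[2]
for z in (0,.02): print(back("scene",312.5,158,z),back("scene",250.7,160.8,z))
s=r.read_state(); p=s["ee_pos"]; M=R.from_quat(s["eef_rot"]).as_matrix(); 
# floor object cross-check: tumbler top rim scene/top
print(back("scene",240+606*.2665,140+435*.2667,.130),back("top",190+137*.36667,130+82*.36667,.130))
print(back("scene",240+100*.2665,140+345*.2667,.155),back("top",190+473*.36667,130+170*.36667,.16))
c=r.camera("top")["img"]; cv2.imwrite("pics/c4.png",cv2.resize(c[120:400,140:420,::-1],(600,600),interpolation=cv2.INTER_CUBIC))
E
```

```text
scene [ 1.62058381 -0.01030652  1.1582115 ] [ 0.67390435  0.61873661 -0.27494676 -0.29567248]
top [0.5051135  0.07193325 1.40908928] [ 0.7097381  -0.70344984  0.02893584 -0.0243488 ]
[0.11076509 0.10943118 0.        ] [ 0.10733239 -0.11687259  0.        ]
[0.13683664 0.10736355 0.02      ] [ 0.13346322 -0.1150324   0.02      ]
[0.72575696 0.29560401 0.13      ] [0.71877001 0.29475061 0.13      ]
[ 0.62998414 -0.05781729  0.155     ] [ 0.6256066  -0.05821256  0.16      ]
```

View pics/c4.png

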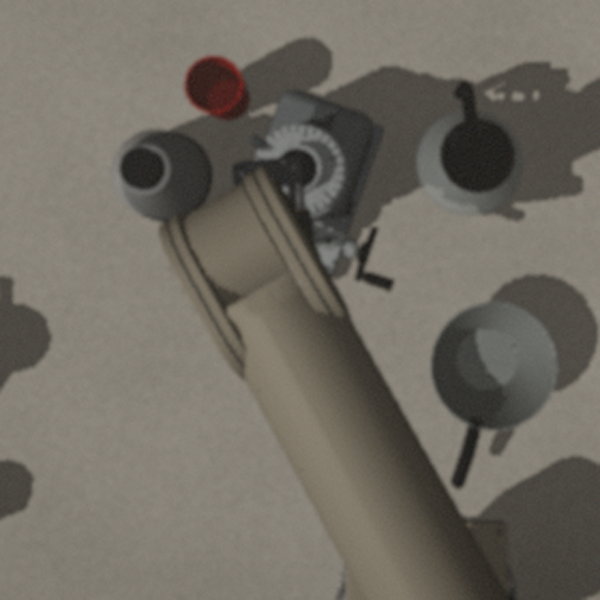

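```bash
python3 - <<'E'
from h import *
from bench import r
s=r.read_state(); p=s["ee_pos"]; M=R.from_quat(s["eef_rot"]).as_matrix(); print(s["ee_pos"],s["ft_force"],s["width"])
for y in (.0045,.0195):
  for h in (0,.02,.03,.04,.05): print(y,h,"tip",proj("scene",p+M@np.array([.0105,y,.011-h])).round(1),"body",proj("scene",p+M@np.array([-.0375,.095,-.059-h])).round(1),proj("scene",p+M@np.array([.0375,.095,-.059-h])).round(1),proj("top",p+M@np.array([-.0375,.095,-.059-h])).round(1),proj("top",p+M@np.array([.0375,.095,-.059-h])).round(1))
E
```

```text
[0.50275605 0.17959101 0.26701759] [-0.44767578 -0.16970869 -0.53272802] 0.00873190216679023
0.0045 0 tip [352.8 169.3] body [345.3 172. ] [373.5 168.1] [283.2 194.8] [252.5 198.4]
0.0045 0.02 tip [353.1 163.6] body [345.6 165.8] [374. 162.] [282.6 194.1] [251.3 197.7]
0.0045 0.03 tip [353.3 160.7] body [345.7 162.7] [374.3 158.8] [282.3 193.7] [250.7 197.3]
0.0045 0.04 tip [353.5 157.8] body [345.9 159.5] [374.6 155.7] [282.  193.3] [250.1 197. ]
0.0045 0.05 tip [353.7 154.9] body [346.  156.4] [374.9 152.5] [281.6 192.9] [249.5 196.6]
0.0195 0 tip [354.2 172.6] body [345.3 172. ] [373.5 168.1] [283.2 194.8] [252.5 198.4]
0.0195 0.02 tip [354.6 166.9] body [345.6 165.8] [374. 162.] [282.6 194.1] [251.3 197.7]
0.0195 0.03 tip [354.8 164. ] body [345.7 162.7] [374.3 158.8] [282.3 193.7] [250.7 197.3]
0.0195 0.04 tip [355.  161.1] body [345.9 159.5] [374.6 155.7] [282.  193.3] [250.1 197. ]
0.0195 0.05 tip [355.1 158.2] body [346.  156.4] [374.9 152.5] [281.6 192.9] [249.5 196.6]
```

```bash

python3 -m pendant '[[0,0,0,0],[0,0,0,0],[0,0,0,0],[0,0,0,0],[0,0,0,0],[0,0,0,0]]' 0.5 25
python3 -m pendant '[[0,0,0.008,0],[0,0,0.008,0],[0,0,0.008,0],[0,0,0.006,0],[0,0,0,0]]'
python3 -m pendant '[[0,0,0,0],[0,0,0,0],[0,0,0,0],[0,0,0,0],[0,0,0,0],[0,0,0,0],[0,0,0,0]]' 0.1 25
```

```text
time: 6.77
ee_pos: [0.5028, 0.1796, 0.267]
eef_rot: [0.662, 0.75, -0.0, 0.0]
ft_force: [0.1, 0.6, -0.3]
width: 0.0391
grip_force: 0.0
time: 7.18
ee_pos: [0.502, 0.1791, 0.2352]
eef_rot: [0.662, 0.75, -0.001, -0.001]
ft_force: [-0.1, 0.5, 0.1]
width: 0.0437
grip_force: 0.0
time: 7.77
ee_pos: [0.503, 0.1797, 0.2373]
eef_rot: [0.662, 0.75, 0.0, 0.0]
ft_force: [1.2, 1.0, 1.4]
width: 0.0159
grip_force: 25.0
```

```bash

python3 -m pendant '[[-0.0002,-0.0048,0,-0.1],[-0.0002,-0.0048,0,-0.1],[-0.0002,-0.0048,0,-0.1],[-0.0002,-0.0048,0,-0.1]]'
python3 - <<'E'
from d import *; g=[.5972,.1708,-.3201]
for q in (.44,1.38): go(*(W(g,knob(q))[:2]),.237,96.7+np.degrees(q))
E
```

```text
time: 8.1
ee_pos: [0.4858, 0.1725, 0.2373]
eef_rot: [0.498, 0.867, 0.0, 0.001]
ft_force: [8.0, -4.1, -1.4]
width: 0.0159
grip_force: 25.0
t 8.1 psi 120.3 shift [ 0.0006 -0.0003  0.0003] turn -0.028 j [ 0.41  0.16 -0.92  1.65  0.13  1.4   0.  ] F [ 8.  -4.1 -1.4]
t 8.1 psi 120.3 shift [-0.0202 -0.0385  0.0002] turn -0.968 j [ 0.41  0.16 -0.92  1.65  0.13  1.4   0.  ] F [ 8.  -4.1 -1.4]
```

Excellent agreement; continue.

```bash

python3 -m pendant '[[-0.0002,-0.0048,0,-0.1],[-0.0002,-0.0048,0,-0.1],[-0.0002,-0.0048,0,-0.1],[-0.0002,-0.0048,0,-0.1],[-0.0002,-0.0048,0,-0.1],[-0.0002,-0.0048,0,-0.1],[-0.0002,-0.0048,0,-0.1]]'
python3 -m pendant '[[-0.0002,-0.0048,0,-0.1],[-0.0002,-0.0048,0,-0.1],[-0.0001,-0.002,0,-0.04],[0,0,0,0]]'
python3 - <<'E'
from d import *; g=[.5972,.1708,-.3201]
for q in (1.38,): go(*(W(g,knob(q))[:2]),.237,96.7+np.degrees(q))
E
```

```text
time: 8.68
ee_pos: [0.467, 0.1463, 0.2374]
eef_rot: [0.171, 0.985, 0.0, 0.004]
ft_force: [23.2, -2.6, -11.8]
width: 0.0163
grip_force: 25.0
time: 9.02
ee_pos: [0.4651, 0.1363, 0.2374]
eef_rot: [0.053, 0.999, 0.001, 0.005]
ft_force: [25.6, 1.8, -15.4]
width: 0.0164
grip_force: 25.0
t 9.02 psi 174.0 shift [ 0.0023 -0.0009  0.0004] turn -0.032 j [ 0.57  0.05 -0.96  1.72  0.05  1.38  1.06] F [ 25.6   1.8 -15.4]
```

```bash

python3 -m pendant '[[0,0,0,0],[0,0,0,0],[0,0,0,0]]' 0.5
python3 -m pendant '[[0,0,-0.02,0],[0,0,-0.03,0],[0,0,-0.03,0],[0,0,0,0.12],[0,0,0,0.12],[0,0,0,0.12],[0,0,0,0.12],[0,0,0,0.12]]'
python3 - <<'E'
from d import *
from bench import r; import cv2
b=r.camera("scene")["img"]; cv2.imwrite("pics/c5.png",cv2.resize(b[90:210,270:430,::-1],(800,600),interpolation=cv2.INTER_CUBIC))
g=[.5972,.1708,-.3201]
go(*(W(g,han(-1.6221,-153))[:2]),.32,71.7)
E
```

```text
time: 9.27
ee_pos: [0.4605, 0.1373, 0.237]
eef_rot: [0.053, 0.999, -0.0, -0.0]
ft_force: [0.4, 0.4, 0.3]
width: 0.0288
grip_force: 0.0
time: 9.93
ee_pos: [0.4604, 0.1374, 0.317]
eef_rot: [0.348, 0.937, -0.0, -0.0]
ft_force: [-0.2, 0.1, 0.0]
width: 0.0435
grip_force: 0.0
t 9.98 psi 138.7 shift [-0.0511 -0.0633 -0.003 ] turn 1.17 j [ 0.56  0.02 -0.95  1.58  0.02  1.55  0.47] F [ 0.  -0.7 -0. ]
```

View pics/c5.png

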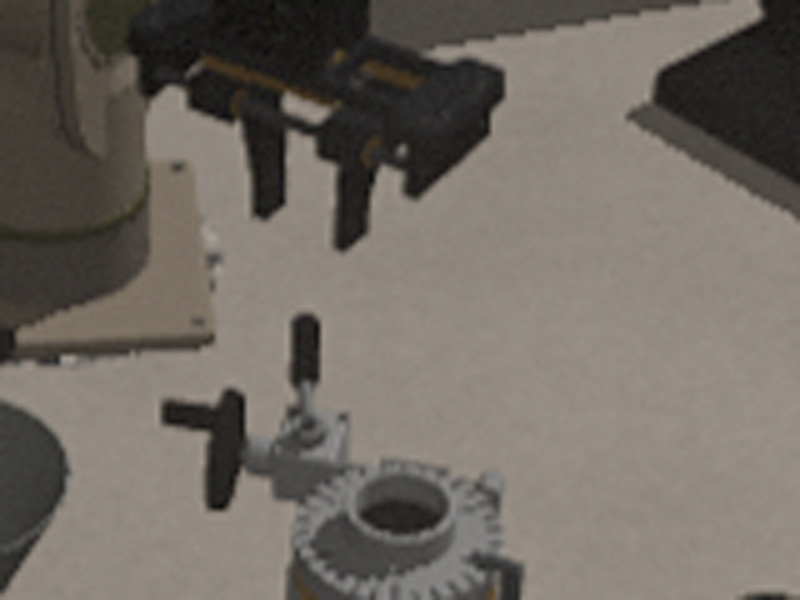

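```bash
python3 - <<'E'
from h import *
from bench import r
s=r.read_state(); p=s["ee_pos"]; M=R.from_quat(s["eef_rot"]).as_matrix(); print(p,s["width"])
w=s["width"]/2
for h in (0,.01,.02,.03,.04): print(h,*[proj("scene",p+M@np.array([x,y,.011-h])).round(1) for y in (-w-.015,-w,w,w+.015) for x in (-.0095,.0095)])
E
```

```text
[0.46036671 0.13742357 0.3170209 ] 0.043174916833370214
0 [319.7 143.1] [323.7 139.9] [324.1 145. ] [328.  141.8] [336.9 150.5] [340.7 147.1] [341.4 152.4] [345.2 149.1]
0.01 [319.8 140.2] [323.7 137. ] [324.1 142. ] [328.1 138.8] [337.  147.5] [340.9 144.2] [341.5 149.4] [345.4 146.1]
0.02 [319.8 137.2] [323.8 134. ] [324.2 139.1] [328.1 135.9] [337.1 144.5] [341.  141.2] [341.6 146.5] [345.5 143.1]
0.03 [319.8 134.2] [323.8 131.1] [324.2 136.1] [328.2 132.9] [337.2 141.5] [341.1 138.2] [341.7 143.5] [345.7 140.1]
0.04 [319.8 131.2] [323.8 128.1] [324.2 133.1] [328.3 129.9] [337.3 138.5] [341.2 135.2] [341.9 140.4] [345.8 137.1]
```

```bash

python3 -m pendant '[[0,0,0,0.117],[0,0,0,0.117],[0,0,0,0.117],[0,0,0,0.117],[0,0,0,0.117],[0,0,0,0.117],[0,0,0,0.117],[0,0,0,0.117]]' | head -1
python3 -m pendant '[[0,0,0,0.117],[0,0,0,0.117]]' | head -1
python3 - <<'E'
from d import *
g=[.5972,.1708,-.3201]
go(*(W(g,han(-1.6221,-152))[:2]),.18,71.7)
E
```

```text
time: 10.65
time: 10.82
t 10.82 psi 72.4 shift [-0.0774  0.0214  0.137 ] turn 0.012 j [ 0.55  0.02 -0.93  1.58  0.02  1.55 -0.69] F [ 0.  -0.6  0.3]
```

```bash

python3 -m pendant '[[-0.02,0.0054,0,0.012],[-0.02,0.0054,0,0],[-0.02,0.0053,0,0],[-0.0174,0.0053,0,0],[0,0,0.025,0],[0,0,0.025,0],[0,0,0.025,0],[0,0,0.025,0]]'
python3 -m pendant '[[0,0,0.01,0],[0,0,0.01,0],[0,0,0.01,0],[0,0,0.005,0],[0,0,0,0]]'
python3 - <<'E'
from d import *
from bench import r; import cv2
b=r.camera("scene")["img"]; cv2.imwrite("pics/c6.png",cv2.resize(b[120:220,260:380,::-1],(720,600),interpolation=cv2.INTER_CUBIC))
g=[.5972,.1708,-.3201]
go(*(W(g,han(-1.6221,-152))[:2]),.18,71.7)
E
```

```text
time: 11.48
ee_pos: [0.4569, 0.057, 0.216]
eef_rot: [0.809, 0.588, -0.0, 0.0]
ft_force: [-0.2, -0.1, 0.2]
width: 0.0436
grip_force: 0.0
time: 11.9
ee_pos: [0.457, 0.057, 0.1816]
eef_rot: [0.81, 0.587, -0.0, -0.0]
ft_force: [0.0, -1.2, -0.3]
width: 0.0437
grip_force: 0.0
t 11.95 psi 71.9 shift [-0.0001  0.0001  0.0023] turn 0.003 j [ 0.63  0.02 -0.85  1.85  0.02  1.27 -0.54] F [-0.4  0.5  0.1]
```

View pics/c6.png

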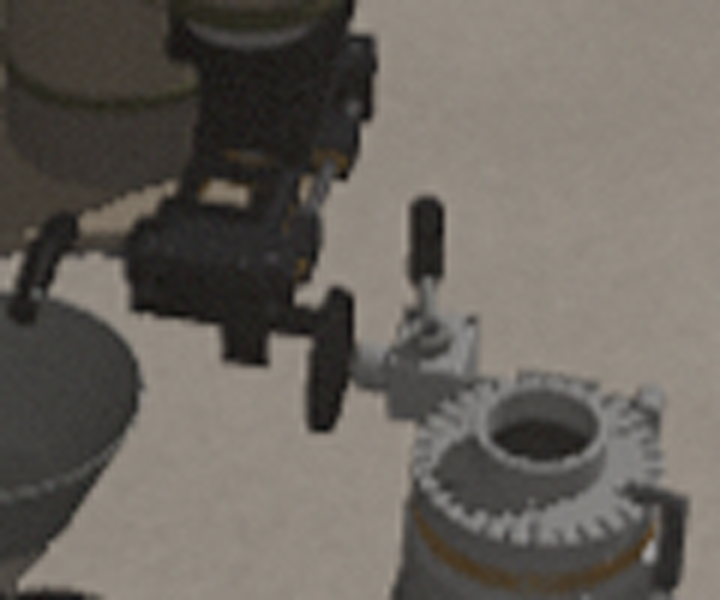

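```bash

python3 -m pendant '[[0,0,0,0],[0,0,0,0],[0,0,0,0],[0,0,0,0],[0,0,0,0],[0,0,0,0]]' 0.1 25
cat > s.py <<'E'
from d import *
g=[.5972,.1708,-.3201]
s=r.read_state(); p=s["ee_pos"]; c,sn=np.cos(g[2]),np.sin(g[2]); q=p[:2]-W(g,[-70,-152,0])[:2]
x=q@[c,sn]; y=q@[-sn,c]; z=p[2]-.219+.0376; F=s["ft_force"]; fx=F[:2]@[c,sn]; fy=F[:2]@[-sn,c]
a=np.arctan2(x,z); print("t %.2f x %.1f z %.1f y %.1f r %.1f ang %.1fdeg  Ft %.1f Fr %.1f Fy %.1f width %.4f grip %.0f"%(s["time"],x*1e3,z*1e3,y*1e3,1e3*np.hypot(x,z),np.degrees(a),-(fx*np.cos(a)-F[2]*np.sin(a)),fx*np.sin(a)+F[2]*np.cos(a),fy,s["width"],s["grip_force"]))
E
python3 s.py
```

```text
time: 12.45
ee_pos: [0.4582, 0.0566, 0.1824]
eef_rot: [0.81, 0.586, 0.001, 0.001]
ft_force: [3.5, -1.0, -1.5]
width: 0.0148
grip_force: 25.0
t 12.45 x -26.1 z 1.0 y -0.1 r 26.1 ang -87.7deg  Ft 1.4 Fr -3.7 Fy 0.2 width 0.0148 grip 25
```

```bash

python3 -m pendant '[[0,0,-0.0014,0],[0,0.0021,-0.0103,0],[0,0.0058,-0.0088,0]]' |tail -1; python3 s.py
python3 -m pendant '[[0,0.0088,-0.0058,0],[0,0.0103,-0.0021,0]]' |tail -1; python3 s.py
```

```text
grip_force: 25.0
t 12.70 x -19.3 z 20.8 y -0.1 r 28.4 ang -43.0deg  Ft 5.5 Fr -16.3 Fy 4.8 width 0.0146 grip 25
grip_force: 25.0
t 12.87 x -1.4 z 28.8 y -0.3 r 28.8 ang -2.7deg  Ft 7.1 Fr -0.2 Fy -0.1 width 0.0146 grip 25
```

```bash

python3 -m pendant '[[0,0.0103,0.0021,0],[0,0.0088,0.0058,0],[0,0.0058,0.0088,0],[0,0.0021,0.0103,0]]' |tail -1; python3 s.py
python3 -m pendant '[[0,-0.0021,0.0103,0],[0,-0.0058,0.0088,0],[0,-0.0088,0.0058,0],[0,-0.0103,0.0021,0]]' |tail -1; python3 s.py
```

```text
grip_force: 25.0
t 13.20 x 28.2 z 2.6 y -0.3 r 28.3 ang 84.8deg  Ft 6.5 Fr -1.1 Fy -1.9 width 0.0148 grip 25
grip_force: 25.0
t 13.53 x 1.1 z -25.2 y -0.2 r 25.2 ang 177.6deg  Ft 6.4 Fr -1.3 Fy 1.9 width 0.0149 grip 25
```

```bash

python3 -m pendant '[[0,-0.0103,-0.0021,0],[0,-0.0088,-0.0058,0],[0,-0.0058,-0.0088,0],[0,-0.0021,-0.0103,0]]' |tail -1; python3 s.py
python3 -m pendant '[[0,0.0021,-0.0103,0],[0,0.0058,-0.0088,0],[0,0.0088,-0.0058,0],[0,0.0103,-0.0021,0]]' |tail -1; python3 s.py
python3 -m pendant '[[0,0.0103,0.0021,0],[0,0.0088,0.0058,0],[0,0.0058,0.0088,0],[0,0.0021,0.0103,0]]' |tail -1; python3 s.py
python3 -m pendant '[[0,-0.0021,0.0103,0],[0,-0.0058,0.0088,0],[0,-0.0088,0.0058,0],[0,-0.0103,0.0021,0]]' |tail -1; python3 s.py
```

```text
grip_force: 25.0
t 13.87 x -26.5 z 2.5 y -0.1 r 26.6 ang -84.7deg  Ft 5.7 Fr -12.8 Fy 4.3 width 0.0149 grip 25
grip_force: 25.0
t 14.20 x -1.4 z 28.8 y -0.3 r 28.8 ang -2.8deg  Ft 6.5 Fr 0.3 Fy 0.1 width 0.0147 grip 25
grip_force: 25.0
t 14.53 x 28.2 z 2.6 y -0.2 r 28.3 ang 84.8deg  Ft 6.8 Fr -1.0 Fy -3.5 width 0.0146 grip 25
grip_force: 25.0
t 14.87 x 1.0 z -25.2 y -0.2 r 25.2 ang 177.7deg  Ft 6.1 Fr -1.4 Fy 1.8 width 0.0146 grip 25
```

```bash

python3 -m pendant '[[0,-0.0103,-0.0021,0],[0,-0.0088,-0.0058,0],[0,-0.0058,-0.0088,0],[0,-0.0021,-0.0103,0]]' |tail -1; python3 s.py
python3 -m pendant '[[0,0.0021,-0.0103,0],[0,0.0058,-0.0088,0],[0,0.0088,-0.0058,0],[0,0.0103,-0.0021,0]]' |tail -1; python3 s.py
```

```text
grip_force: 25.0
t 15.20 x -26.5 z 2.5 y -0.1 r 26.6 ang -84.7deg  Ft 6.4 Fr -13.4 Fy 3.9 width 0.0143 grip 25
grip_force: 25.0
t 15.53 x -1.5 z 28.7 y -0.3 r 28.8 ang -3.0deg  Ft 7.4 Fr 1.3 Fy 0.2 width 0.0146 grip 25
```

```bash

python3 -m pendant '[[0,0.0103,0.0021,0],[0,0.0088,0.0058,0],[0,0.0058,0.0088,0],[0,0.0021,0.0103,0]]' |tail -1; python3 s.py
```

```text
grip_force: 25.0
t 15.87 x 28.1 z 2.5 y -0.3 r 28.3 ang 84.8deg  Ft 6.9 Fr -1.7 Fy -1.6 width 0.0150 grip 25
```

```bash

python3 -m pendant '[[0,-0.0021,0.0103,0],[0,-0.0058,0.0088,0],[0,-0.0088,0.0058,0],[0,-0.0103,0.0021,0]]' |tail -1; python3 s.py
```

```text
grip_force: 25.0
t 16.20 x 1.0 z -25.2 y -0.2 r 25.2 ang 177.7deg  Ft 5.6 Fr -1.7 Fy 2.1 width 0.0145 grip 25
```

```bash

python3 -m pendant '[[0,-0.0103,-0.0021,0],[0,-0.0088,-0.0058,0],[0,-0.0058,-0.0088,0],[0,-0.0021,-0.0103,0]]' |tail -1; python3 s.py
```

```text
grip_force: 25.0
t 16.53 x -26.5 z 2.5 y -0.1 r 26.6 ang -84.7deg  Ft 5.7 Fr -13.7 Fy 3.7 width 0.0146 grip 25
```

3.0 turns, no touch yet.

```bash

python3 -m pendant '[[0,0.0021,-0.0103,0],[0,0.0058,-0.0088,0],[0,0.0088,-0.0058,0],[0,0.0103,-0.0021,0]]' |tail -1; python3 s.py
```

```text
grip_force: 25.0
t 16.87 x -1.5 z 28.8 y -0.3 r 28.8 ang -3.0deg  Ft 7.3 Fr 0.5 Fy -0.8 width 0.0143 grip 25
```

```bash

python3 -m pendant '[[0,0.0103,0.0021,0],[0,0.0088,0.0058,0],[0,0.0058,0.0088,0],[0,0.0021,0.0103,0]]' |tail -1; python3 s.py
```

```text
grip_force: 25.0
t 17.20 x 28.2 z 2.6 y -0.3 r 28.3 ang 84.7deg  Ft 7.5 Fr -1.5 Fy -2.7 width 0.0150 grip 25
```

```bash

python3 -m pendant '[[0,-0.0021,0.0103,0],[0,-0.0058,0.0088,0],[0,-0.0088,0.0058,0],[0,-0.0103,0.0021,0]]' |tail -1; python3 s.py
```

```text
grip_force: 25.0
t 17.53 x 1.5 z -25.1 y -0.2 r 25.1 ang 176.6deg  Ft 8.2 Fr 1.3 Fy 1.5 width 0.0147 grip 25
```

```bash

python3 -m pendant '[[0,-0.0103,-0.0021,0],[0,-0.0088,-0.0058,0]]' |tail -1; python3 s.py; python3 -m pendant '[[0,0,0,0],[0,0,0,0]]'|tail -1; python3 s.py
```

```text
grip_force: 25.0
t 17.70 x -18.4 z -17.2 y -0.1 r 25.2 ang -133.0deg  Ft 9.3 Fr -5.7 Fy 1.9 width 0.0146 grip 25
grip_force: 25.0
t 17.87 x -18.8 z -16.6 y -0.1 r 25.1 ang -131.4deg  Ft -0.4 Fr -2.6 Fy -0.3 width 0.0151 grip 25
```

```bash

python3 -m pendant '[[0,0,0,0],[0,0,0,0],[0,0,0,0],[0,0,0,0],[0,0,0,0]]' 0.5|tail -2
python3 -m pendant '[[0,0,-0.02,0],[0,0,-0.03,0],[0,0,-0.03,0],[0,0,-0.03,0],[0,0,-0.03,0],[0,0,-0.01,0]]'|head -2
python3 -m pendant '[[0,0,0,-0.12],[0,0,0,-0.12],[0,0,0,-0.12],[0,0,0,-0.12],[0,0,0,-0.12],[0,0,0,-0.12],[0,0,0,-0.12],[0,0,0,-0.12]]'|head -1
python3 -m pendant '[[0,0,0,-0.12],[0,0,0,-0.12],[0,0,0,-0.12],[0,0,0,-0.12],[0,0,0,-0.12],[0,0,0,-0.12],[0,0,0,-0.12]]'|head -1
python3 - <<'E'
from d import *
from bench import r; import cv2
b=r.camera("scene")["img"]; cv2.imwrite("pics/c7.png",cv2.resize(b[90:210,270:430,::-1],(800,600),interpolation=cv2.INTER_CUBIC))
g=[.5972,.1708,-.3201]
go(*(W(g,knob(1.38))[:2]),.235,175)
E
```

```text
width: 0.0391
grip_force: 0.0
time: 18.78
ee_pos: [0.4657, 0.0549, 0.3182]
time: 19.45
time: 20.03
t 20.08 psi 175.8 shift [0.0076 0.0808 0.0789] turn 0.015 j [ 0.64 -0.02 -0.83  1.61 -0.02  1.54  1.31] F [0.8 0.2 0.1]
```

View pics/c7.png

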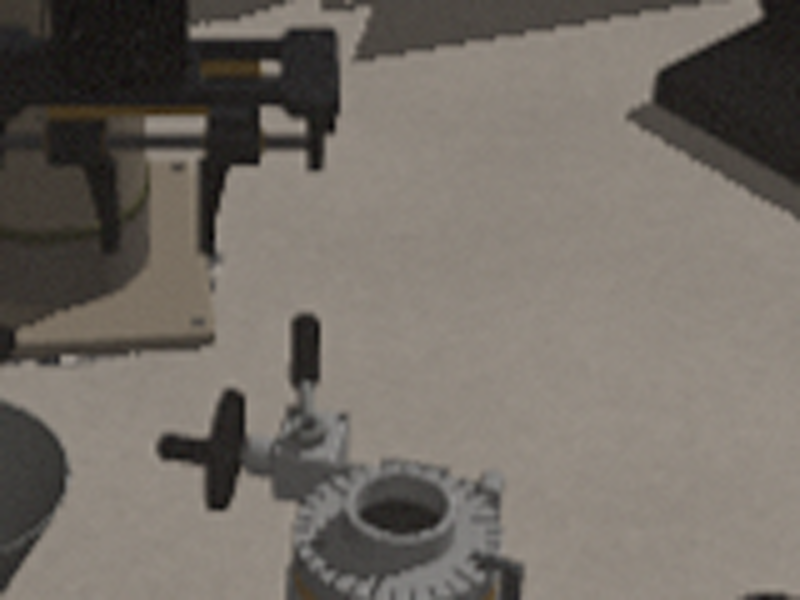

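```bash

python3 -m pendant '[[0.002,0.027,0,0],[0.002,0.027,0,0],[0.0036,0.0268,0,0.015],[0,0,0.02,0],[0,0,0.02,0],[0,0,0.02,0],[0,0,0.016,0],[0,0,0,0]]'
python3 -m pendant '[[0,0,0,0],[0,0,0,0],[0,0,0,0],[0,0,0,0],[0,0,0,0],[0,0,0,0],[0,0,0,0]]' 0.1 25
```

```text
time: 20.75
ee_pos: [0.4625, 0.1351, 0.2352]
eef_rot: [0.053, 0.999, -0.0, -0.002]
ft_force: [-0.3, -0.6, -0.3]
width: 0.0437
grip_force: 0.0
time: 21.33
ee_pos: [0.4645, 0.1363, 0.2389]
eef_rot: [0.051, 0.999, 0.0, 0.001]
ft_force: [0.5, 2.0, 3.0]
width: 0.0162
grip_force: 25.0
```

```bash

python3 -m pendant '[[-0.0002,0.0047,0,0.1],[-0.0003,0.0047,0,0.1],[-0.0002,0.0047,0,0.1],[-0.0003,0.0047,0,0.1],[-0.0002,0.0047,0,0.1],[-0.0003,0.0047,0,0.1]]'
cat > k.py <<'E'
from d import *; g=[.5972,.1708,-.3201]
s=r.read_state(); v=s["ee_pos"]-W(g,[-70,-64,271]); a=np.arctan2(v[1],v[0]); q=np.degrees(a)+18.34-115
F=s["ft_force"]; print("q",np.radians(q).round(3),"R",np.hypot(*v[:2]).round(4),"Frad",round(F[0]*np.cos(a)+F[1]*np.sin(a),1),"Ftan",round(-F[0]*np.sin(a)+F[1]*np.cos(a),1))
Q=np.radians(q)
for t in (.0,): go(*(W(g,knob(t))[:2]),.237,96.7+np.degrees(t))
E
python3 k.py
```

```text
time: 21.83
ee_pos: [0.4741, 0.1624, 0.2389]
eef_rot: [0.346, 0.938, -0.0, -0.001]
ft_force: [-8.4, 2.7, 8.5]
width: 0.0159
grip_force: 25.0
q 0.762 R 0.0474 Frad 8.2 Ftan 3.3
t 21.83 psi 139.5 shift [-0.0123  0.0333  0.0018] turn 0.747 j [ 0.45  0.11 -0.92  1.67  0.09  1.4   0.38] F [-8.4  2.7  8.5]
```

```bash

python3 -m pendant '[[-0.0001,0.0048,0,0.1],[-0.0001,0.0048,0,0.1],[-0.0001,0.0048,0,0.1],[-0.0002,0.0048,0,0.1],[-0.0002,0.0048,0,0.1],[-0.0002,0.0048,0,0.1]]'
python3 k.py
```

```text
time: 22.33
ee_pos: [0.4975, 0.1791, 0.2389]
eef_rot: [0.607, 0.794, 0.0, -0.001]
ft_force: [-7.0, 5.1, 6.8]
width: 0.016
grip_force: 25.0
q 0.156 R 0.0488 Frad 6.8 Ftan 5.4
t 22.33 psi 105.2 shift [-0.0014  0.0075  0.0019] turn 0.149 j [ 0.35  0.19 -0.87  1.61  0.14  1.41 -0.27] F [-7.   5.1  6.8]
```

```bash

python3 -m pendant '[[-0.0002,0.004,0,0.08],[-0.0003,0.0035,0,0.07],[0,0,0,0]]'
python3 k.py
python3 -m pendant '[[0,0.0015,0,0],[0,0,0,0]]'
python3 k.py
```

```text
time: 22.58
ee_pos: [0.5053, 0.181, 0.239]
eef_rot: [0.665, 0.747, 0.001, -0.001]
ft_force: [-3.6, 7.4, 6.1]
width: 0.0162
grip_force: 25.0
q -0.008 R 0.0492 Frad 7.8 Ftan 2.7
t 22.58 psi 96.7 shift [-0.0012 -0.0004  0.002 ] turn -0.001 j [ 0.32  0.2  -0.85  1.59  0.15  1.42 -0.43] F [-3.6  7.4  6.1]
time: 22.75
ee_pos: [0.5059, 0.1811, 0.2389]
eef_rot: [0.663, 0.749, 0.0, -0.002]
ft_force: [-9.2, 6.5, 6.8]
width: 0.0162
grip_force: 25.0
q -0.02 R 0.0492 Frad 7.3 Ftan 8.5
t 22.75 psi 96.9 shift [-0.0012 -0.001   0.0019] turn 0.004 j [ 0.32  0.21 -0.85  1.59  0.15  1.42 -0.42] F [-9.2  6.5  6.8]
```

Moved only 0.6 mm on a 1.5 mm command; one more push to be sure it is at the stop.

```bash

python3 -m pendant '[[0,0.002,0,0],[0,0,0,0]]'
python3 k.py
```

```text
time: 22.92
ee_pos: [0.5072, 0.1813, 0.2388]
eef_rot: [0.663, 0.749, -0.001, -0.002]
ft_force: [-12.8, 6.7, 9.4]
width: 0.0158
grip_force: 25.0
q -0.046 R 0.0494 Frad 7.6 Ftan 12.3
t 22.92 psi 96.9 shift [-0.0013 -0.0023  0.0019] turn 0.004 j [ 0.32  0.21 -0.85  1.58  0.16  1.42 -0.42] F [-12.8   6.7   9.4]
```

```bash

python3 -m pendant '[[0,0.002,0,0],[0,0,0,0],[0,0,0,0]]'
python3 k.py
python3 -m pendant '[[0,0.002,0,0],[0,0,0,0],[0,0,0,0]]'
python3 k.py
```

```text
time: 23.17
ee_pos: [0.5072, 0.1816, 0.2387]
eef_rot: [0.663, 0.749, -0.002, -0.003]
ft_force: [-22.7, 3.9, 13.9]
width: 0.0161
grip_force: 25.0
q -0.047 R 0.0496 Frad 5.4 Ftan 22.3
t 23.17 psi 97.0 shift [-0.0015 -0.0023  0.0017] turn 0.005 j [ 0.32  0.22 -0.85  1.58  0.16  1.42 -0.43] F [-22.7   3.9  13.9]
time: 23.42
ee_pos: [0.5072, 0.1817, 0.2385]
eef_rot: [0.662, 0.749, -0.004, -0.004]
ft_force: [-32.1, 2.0, 17.7]
width: 0.0159
grip_force: 25.0
q -0.048 R 0.0497 Frad 4.2 Ftan 31.9
t 23.42 psi 97.0 shift [-0.0016 -0.0024  0.0015] turn 0.006 j [ 0.31  0.22 -0.85  1.58  0.16  1.43 -0.43] F [-32.1   2.   17.7]
```

Hard stop reached. Back off, release, rise and check.

```bash

python3 -m pendant '[[0,-0.004,0,0],[0,0,0,0]]' | sed -n 2,4p
python3 -m pendant '[[0,0,0,0],[0,0,0,0],[0,0,0,0],[0,0,0,0]]' 0.5|tail -2
python3 -m pendant '[[0,0,-0.02,0],[0,0,-0.03,0],[0,0,-0.03,0],[0,0,-0.03,0],[0,0,-0.03,0],[0,0,0,0],[0,0,0,0]]'|head -2
python3 - <<'E'
from d import *
from bench import r; import cv2
b=r.camera("scene")["img"]; cv2.imwrite("pics/c8.png",cv2.resize(b[90:290,230:450,::-1],(660,600),interpolation=cv2.INTER_CUBIC))
E
```

```text
ee_pos: [0.5071, 0.1815, 0.2388]
eef_rot: [0.663, 0.749, -0.0, -0.002]
ft_force: [-10.0, 7.3, 7.1]
width: 0.0354
grip_force: 0.0
time: 24.5
ee_pos: [0.5103, 0.1787, 0.3797]
```

View pics/c8.png

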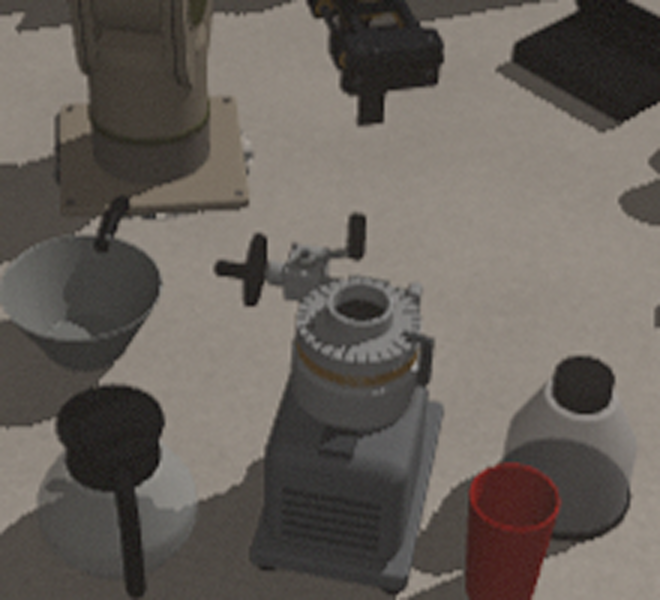

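The knob is back at about (356,235), in its shut place. The handle is still at (235,268), front and low, and the bystanders look unmoved.

```bash
python3 -c "
from bench import r
print(r.close_job())"
```

```text
the job is handed in; nothing more can be done
None
```

I've handed the job in, but no verdict came back: the clamp was opened, the handwheel wound about 3.9 turns to roughly a third of a turn past the first touch (judged by feel), and the lever pressed shut against its stop.

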